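# Shorten the telescoping vial arm by one hole and load it

## Robot

A 6-joint arm with a two-finger parallel gripper is mounted at the origin on a cart in front of the work surface, level with it; the furniture and walls round the work are solid. World frame = base frame: x ahead of the robot, y to its left, z up, the work surface at z = 0. Lengths are in m, angles in rad, forces in N, time in s.
With the tool pointing down it reaches from about 0.35 to 0.875 m from the base axis. Payload 4.2 kg.
Tool frame: the origin (TCP) lies at the very end of the fingers, on their centre line; the grasp point (between the pads) lies 19 mm behind it; y points along the fingers, z is the direction in which the jaws open and shut, and the axes are right-handed (so a half turn about y gives the same grasp; the last joint's range is limited). The gripper opens to 87 mm and grips with 3 to 60 N. Pads are 19 mm wide; open, the fingers measure 117 mm over their backs; the gripper's body (75 mm by 190 mm) begins 51 mm behind the grasp point.
Start: joints at [-0.983, 0.385, 0.008, 0, -1.194, -0.259], TCP at [0.202, -0.591, 0.223] pointing down, gripper open.
Joint ranges: [-3.14, 3.14], [-1.21, 2.06], [-1.07, 1.41], [-3.16, 2.05], [-2.99, -0.16], [-3.1, 3.1]. Speed limits (rad/s): [2.79, 2.79, 3.14, 3.14, 3.14, 3.14].

## Interface

Orientations are given as [roll, pitch, yaw] about the fixed x, y, z axes, in that order (R = Rz(yaw) Ry(pitch) Rx(roll)).
In Python, from station import observe, optics, ticket gives the robot as it stands.
- The arm moves only by the tool servo_tool, never from a script. Its argument "plan" is text: rows parted by semicolons, each of 4 numbers parted by spaces: the shift along the tool's x, y, z in m, then the turn about the tool's y in rad. In form: dx dy dz spin; .... A call has 1 to 12 rows; each row is the pose to reach, as a shift and turn from the pose commanded when the call began, along the tool's axes at that moment; what a row does not reach only later rows make up. A row lasts 1/8 s, in which the tool goes at most 62.5 mm and 10.7 degrees, less where a joint would pass 70% of its speed; a pose out of reach is approached as far as the arm can. A call with a gripper value outside its range is refused whole. "fingers" is the opening, from 0 (shut) to 1 (fully open), set as the call begins (left out, the last holds). The fingers move at their own pace and stop on an object; "force" is the grip in N (left out, the last holds). Time passes only in rows, so rows that repeat a pose let the fingers close. It gives the time, the measured TCP pose, the force and the opening at its end, in the units of the state.
- observe(): the state, without advancing time (a new reading comes with each control period).
- optics.snapshot(name): name is "scene" or "top"; returns a dict with "pixels" (384x512x3 uint8, red, green, blue), "fx", "fy", "cx", "cy" (pixels), "D" ([k1, k2, p1, p2, k3] as OpenCV has them; the pictures are not rectified), "origin" and "rotation" of the camera in the world. Camera axes: x right, y up, looking along -z (the intrinsics and any distortion apply to the point x, -y, -z); pixel columns grow to the right and rows downward; lengths in m; the calibration is good to about 2 mm. A picture is of the moment at which its call begins. There is no depth.
- ticket.sign_off(): hands the job in, once; it reports no verdict.
The state is a dict: "time_s": time; "joints": joint angles; "qvel": joint speeds; "joint_torque": joint torques, N m; "tool_pos": TCP position; "eef_rot": TCP orientation; "contact_force": force on the tool from outside, world axes, zero at the start; "moment": the same for the moment, N m; "width": opening from 0.0 (shut) to 1.0 (fully open).
Only numpy, scipy, OpenCV 4.12 (cv2) and the standard library are available. Lean on these libraries where they do the work, as an engineer would, in place of code of your own. Each camera call takes 0.05 s, during which the arm holds its last target.

## Task

Shorten the telescoping vial arm by one hole: press its red sprung button, slide the blue tube in towards the dark clamp block and let the button pop fully out again in the very next hole, without forcing anything (under 30 N). Then stand the amber vial upright in the white cup on the end of the blue tube and let go. Do not knock over the pink bottle.

Things in the scene. Friction and masses are not known exactly. Their poses are not given: they have to be found in the camera images.
- pole: Telescoping arm, bolted down: grey base plate 357x80x8 mm, dark clamp block (top 68 mm up) holding an 18 mm square aluminium inner tube, a blue 24 mm square outer tube sliding over it, axis 45 mm up, ending in a black collar (46 long, 34 wide, top 62 mm up) with the red button and a black thumb plate. Origin on the worktop under the axis; x along it to the clamp block, the way it collapses; z up.
- tube (a joint): How far the blue tube (with collar, button, thumb plate, cup) has slid to the clamp block, m: 0 at the start, locked in its first hole; next hole anywhere from 0.040 to 0.066 (differs each time; dark spot on the inner tube ahead of the collar), another 0.034 beyond it, hard stop 0.105. Friction 2.5 N, a little more when the pin rubs. A pin in a hole has 1 mm play either way and locks both ways.
- button (a joint): How far the red button is pressed down, m: 0 fully out, pin fully in a hole; 0.0085 its stop. The pin clears the hole at about 0.006. Between holes the released button stays down at about 0.0055 (pin rides on the inner tube); at a hole it pops out by itself unless something holds it down. Spring: 3 N to start, 6 N at 0.006, 7.3 N at the stop.
- button_top (a point): Centre of the top face of the red button, 22x22 mm, 73 mm above the worktop and 11 mm above the collar when out; moves with button and tube; axes as the pole's. The near face of the thumb plate is 15 mm ahead (+x) of it.
- thumb_plate (a point): Middle of the top edge of the face that looks towards the button, of the upright black plate fixed on the collar ahead (+x) of the button: 8 mm thick, 34 wide, top 100 mm above the worktop, 27 mm above the button when out. The tube can be pushed along +x by this face with the button held or let go.
- cup_floor (a point): Centre of the inner floor of the white cup at the far (-x) end of the blue tube, 39 mm above the worktop. Round, open upward, 30 mm inside, 38 mm outside, 15 mm deep (rim 54 mm above the worktop; the blue tube beside it reaches 57 mm). Moves with the tube.
- vial_center (a point): Centre (half-way up) of the loose amber vial with black cap, 24 mm in diameter, 54 mm tall, 20 g, standing on the worktop; z up along it. Hold it in its upper half, near the cap, to clear the cup's rim.
- pink_bottle: Loose bystander: glass bottle with pink contents and blue cap, 80 mm in diameter, 141 mm tall; origin at the centre of its underside, z up.

How it is judged:
On the way:
1. the blue tube stands in the next hole, 36 to 71 mm in, the button fully out, the vial not yet in the cup (value of joint tube between 0.036 and 0.071 m and value of joint button below 0.002 m and horizontal distance between vial_center and cup_floor above 0.03 m), for 0.2 s.
At the end, for the whole second after the job is handed in: The tube is 36 to 71 mm in with the button out to within 2 mm (locked in the next hole), and the vial stands on the cup's floor (within 7 mm of its centre, within 4 mm in height), upright within 0.15 rad, let go and at rest (value of joint tube between 0.036 and 0.071 m and value of joint button below 0.002 m and horizontal distance between vial_center and cup_floor below 0.007 m and z of vial_center in the frame of cup_floor between 0.022 and 0.031 m and angle between vial_center's own z axis and vertical below 0.15 rad and velocity of joint tube below 0.01 m/s); the robot touches nothing.
It fails at once if the fingers press on the telescoping arm with more than 30 N (contact force between the fingers and pole above 30 N).
It fails at once if the pink bottle is knocked over (angle between pink_bottle's own z axis and vertical above 0.5 rad).
It also fails if it takes over 56 s, if anything falls off the work surface, if the arm or the gripper's body presses on something with over 40 N, if the wrist force passes 120 N, or if a joint passes its speed limit or range.

## Working session

There is one attempt and no reset: what is moved stays moved. The work goes in short steps, Python scripts to look and compute and a tool call to move; the robot and the scene stay as the last step left them, time stands still between calls to the robot, and variables do not carry over. Pictures are saved under pics/ and viewed, and the job is handed in when it is done.

Besides the shell and the picture viewer there is one more tool, called after "Emit:" as name(argument=value, ...) on one line, values as JSON. servo_tool: Moves the arm, as the interface text tells. Its arguments: {"type":"object","properties":{"plan":{"type":"string"},"fingers":{"type":"number"},"force":{"type":"number"}},"required":["plan"]}

```bash
ls; mkdir -p pics
python3 - <<'E'
from station import observe, optics
import cv2,json,numpy as np
for n in ["scene","top"]:
    s=optics.snapshot(n); cv2.imwrite(f"pics/{n}0.png",s["pixels"][:,:,::-1])
    np.save(f"pics/{n}0.npy",s,allow_pickle=True)
    print(n,{k:np.round(v,4).tolist() for k,v in s.items() if k!="pixels"})
print(observe())
E
```

```text
pics
scene {'fx': 355.3686, 'fy': 355.3686, 'cx': 251.9864, 'cy': 193.0197, 'D': [-0.0018, 0.0, 0.0, 0.0, 0.0], 'origin': [0.089, 0.7017, 0.652], 'rotation': [0.954, -0.0163, -2.6307]}
top {'fx': 396.587, 'fy': 396.587, 'cx': 257.2218, 'cy': 190.051, 'D': [-0.0355, 0.0, 0.0, 0.0, 0.0], 'origin': [0.3472, -0.0091, 1.3415], 'rotation': [0.1039, -0.0007, -1.5959]}
{'time_s': 0.1, 'joints': array([-9.83405884e-01,  3.85488288e-01,  6.76177562e-03, -4.18533823e-04,
       -1.19397321e+00, -2.58587580e-01]), 'qvel': array([ 0.00107663, -0.00031155,  0.00237457,  0.00042277,  0.00142557,
       -0.00113345]), 'joint_torque': array([-4.10847442e-04, -3.91690528e+01,  1.87935072e+01,  4.23183963e+00,
        1.35291339e-02, -6.37335143e-05]), 'tool_pos': array([ 0.20165424, -0.59101607,  0.22156593]), 'eef_rot': array([-1.56885675e+00,  1.10787899e-04,  3.28648592e-01]), 'contact_force': array([ 0.07214746, -0.00507368,  0.42372391]), 'moment': array([-0.06887192, -0.02500131,  0.01805203]), 'width': 1.0032653048530238}
```

View pics/scene0.png

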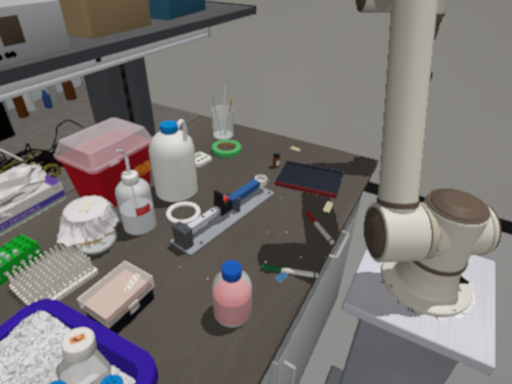

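View pics/top0.png

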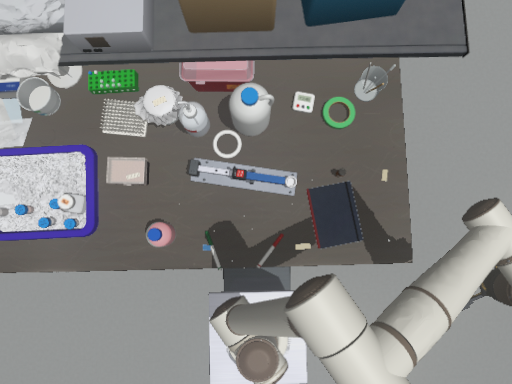

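```bash
cat > h.py <<'E'
import numpy as np,cv2
from scipy.spatial.transform import Rotation as Ro
def K(s): return np.array([[s["fx"],0,s["cx"]],[0,s["fy"],s["cy"]],[0,0,1]])
def R(s): return Ro.from_euler("xyz",s["rotation"]).as_matrix()
def ray(s,u,v):
    p=cv2.undistortPoints(np.array([[[u,v]]],float),K(s),np.array(s["D"],float))[0,0]
    d=R(s)@np.array([p[0],-p[1],-1]); return np.array(s["origin"]),d/np.linalg.norm(d)
def onz(s,u,v,z):
    o,d=ray(s,u,v); return o+d*(z-o[2])/d[2]
def tri(s1,p1,s2,p2):
    o1,d1=ray(s1,*p1);o2,d2=ray(s2,*p2)
    t=np.linalg.lstsq(np.c_[d1,-d2],o2-o1,rcond=None)[0]
    a=o1+t[0]*d1;b=o2+t[1]*d2
    return (a+b)/2,np.linalg.norm(a-b)
def proj(s,P):
    c=(np.atleast_2d(P)-np.array(s["origin"]))@R(s); c=c*[1,-1,-1]
    return cv2.projectPoints(c,np.zeros(3),np.zeros(3),K(s),np.array(s["D"],float))[0][:,0]
def load(n): return np.load(f"pics/{n}.npy",allow_pickle=True).item()
def crop(s,name,x0,y0,x1,y1,f):
    i=s["pixels"][y0:y1,x0:x1,::-1]; cv2.imwrite(f"pics/{name}.png",cv2.resize(i,None,fx=f,fy=f,interpolation=cv2.INTER_CUBIC))
E
python3 - <<'E'
from h import *
t=load("top0");s=load("scene0")
crop(t,"tc0",180,145,360,245,4.4)
crop(s,"sc0",160,140,300,260,5)
print(onz(t,340,172,.05),onz(t,290,181,.05),onz(t,240,174,.07),onz(t,194,168,.06),onz(t,155,235,.14))
E
```

```text
[ 0.53487639 -0.28759554  0.05      ] [ 0.50907844 -0.12169621  0.05      ] [0.53344151 0.04112977 0.07      ] [0.55852305 0.19157587 0.06      ] [0.34386076 0.29880437 0.14      ]
```

View pics/tc0.png

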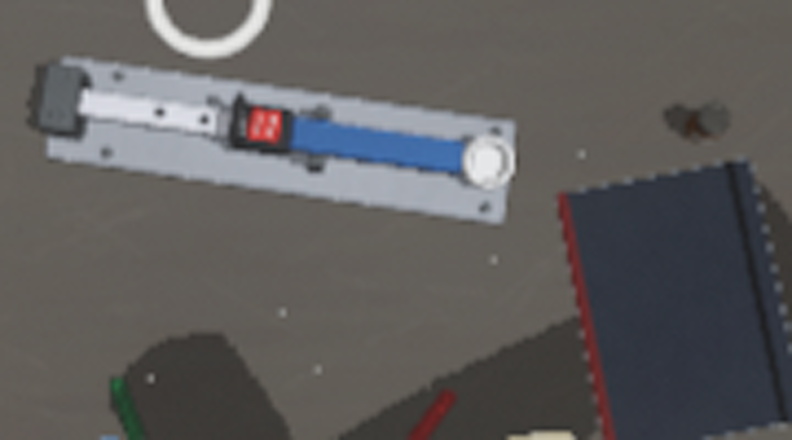

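View pics/sc0.png

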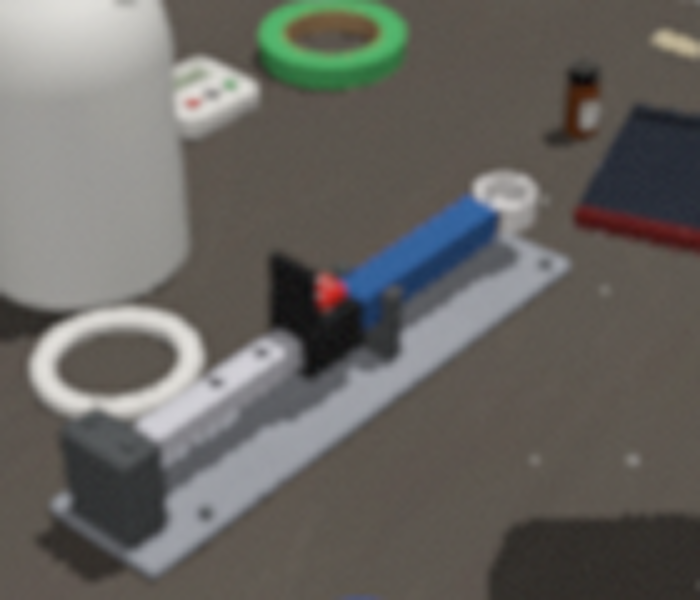

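```bash
cat > m.py <<'E'
from h import *
def cen(s,m,box):
    x0,y0,x1,y1=box; mm=np.zeros_like(m);mm[y0:y1,x0:x1]=m[y0:y1,x0:x1]
    n,l,st,c=cv2.connectedComponentsWithStats(mm.astype(np.uint8)); k=1+np.argmax(st[1:,4]); return c[k],st[k],(l==k)
E
python3 - <<'E'
from m import *
t=load("top0");s=load("scene0")
def hsv(s): return cv2.cvtColor(s["pixels"],cv2.COLOR_RGB2HSV).astype(int)
ht,hs=hsv(t),hsv(s)
red=lambda h:((h[...,0]<8)|(h[...,0]>172))&(h[...,1]>150)&(h[...,2]>110)
ct,st,_=cen(t,red(ht),(225,160,255,190)); cs,ss,_=cen(s,red(hs),(215,185,240,210))
print("red",ct,st,cs,ss, tri(t,ct,s,cs), onz(t,*ct,.073))
blue=lambda h:(h[...,0]>100)&(h[...,0]<120)&(h[...,1]>130)&(h[...,2]>80)
cb,sb,mb=cen(t,blue(ht),(240,165,290,190)); ys,xs=np.nonzero(mb)
P=np.array([onz(t,x,y,.057) for x,y in zip(xs,ys)])[:,:2]
c=P.mean(0);u=np.linalg.svd(P-c)[2][0]; u*=np.sign(u[1]); print("blue",c,u,np.arctan2(u[1],u[0]),"len",np.ptp((P-c)@u))
n=np.array([u[1],-u[0]])
pl=ht; gray=(ht[...,1]<45)&(ht[...,2]>130)
# base plate
cp,sp,mp=cen(t,(ht[...,1]<60)&(ht[...,2]>110),(185,155,302,198)); ys,xs=np.nonzero(mp)
r=cv2.minAreaRect(np.c_[xs,ys].astype(np.float32)); b=cv2.boxPoints(r)
B=np.array([onz(t,*q,.008) for q in b]); print("plate corners",B[:,:2].round(3).tolist(), np.linalg.norm(np.diff(B,axis=0),axis=1))
# cup white
w=(ht[...,1]<30)&(ht[...,2]>190); cc,sc,_=cen(t,w,(280,172,302,192)); print("cup",cc,sc,onz(t,*cc,.054))
# vial: amber/dark in top; scene
v=ht[...,2]; print(v[160:185:1,328:350].tolist() if 0 else "")
am=(hs[...,0]<15)&(hs[...,1]>140)&(hs[...,2]<140); ca,sa,_=cen(s,am,(266,150,286,170)); print("amber scene",ca,sa)
for u_,v_ in [(276.6,153.5),(276.5,167.5)]: print(u_,v_,onz(s,u_,v_,.054 if v_<160 else 0))
print("jug base",onz(s,182,200,0),onz(s,160,195,0),onz(t,250,97,.22),tri(t,(250,97),s,(168,127)))
crop(t,"tv0",320,150,365,190,14);crop(s,"sv0",255,140,300,180,14)
crop(t,"tb0",220,155,255,190,16)
i=s
E
```

```text
red [240.41666667 173.375     ] [236 170   8   7  24] [225.66666667 198.55555556] [224 197   5   5  18] (array([0.53459658, 0.0392222 , 0.06799127]), np.float64(0.0025634101281192456)) [0.53500684 0.03962376 0.073     ]
blue [ 0.52081339 -0.0403024 ] [0.17046237 0.98536419] 1.39949743596205 len 0.12659054408643544
plate corners [[0.525, 0.216], [0.607, 0.203], [0.544, -0.153], [0.463, -0.138]] [0.08236932 0.36146147 0.08196958]
cup [290.48863636 181.30681818] [286 176  11  12  88] [ 0.50752593 -0.12291298  0.054     ]

amber scene [275.19230769 159.80769231] [273 156   6  11  26]
276.6 153.5 [ 0.53509953 -0.2883057   0.054     ]
276.5 167.5 [ 0.53097114 -0.2859792   0.        ]
jug base [0.69627499 0.03602857 0.        ] [0.77167739 0.05000007 0.        ] [0.73784811 0.0014265  0.22      ] (array([0.74125044, 0.00324629, 0.21828428]), np.float64(0.0063996646606314))
```

View pics/tv0.png

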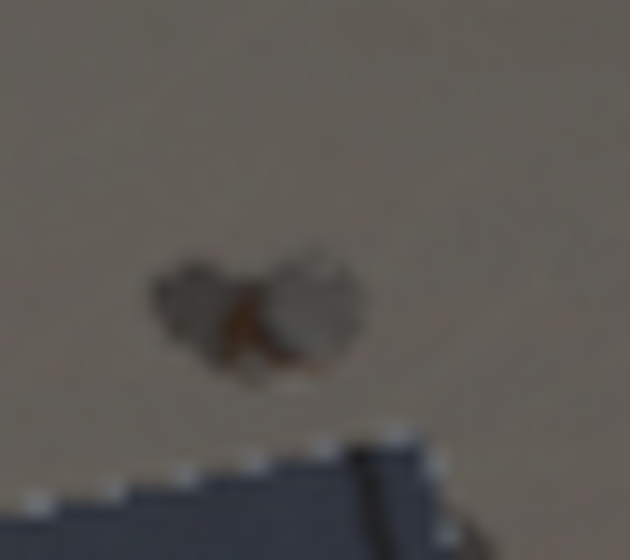

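View pics/sv0.png

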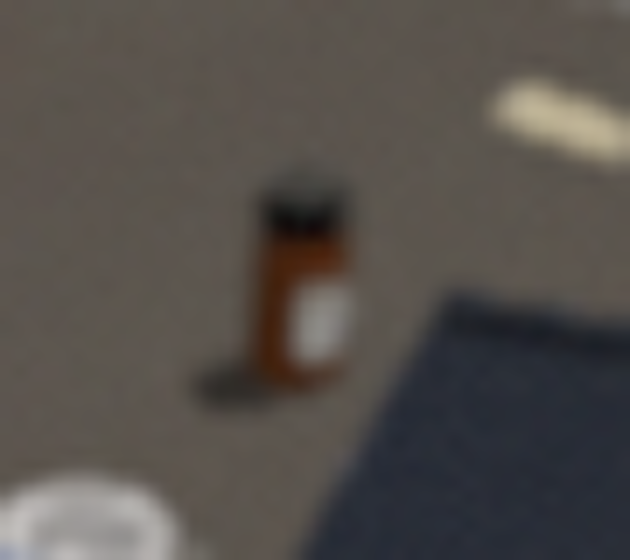

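View pics/tb0.png

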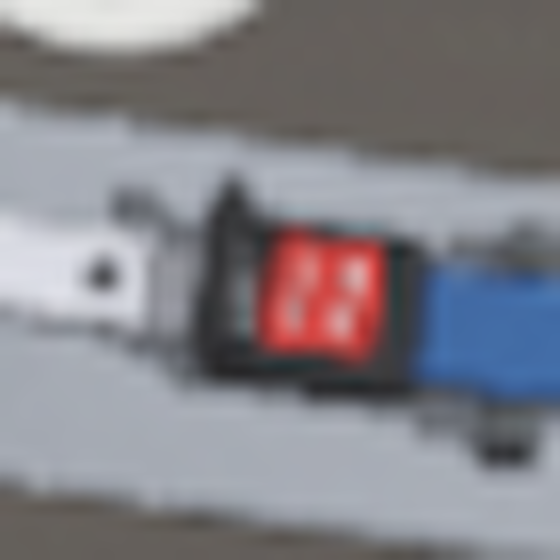

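```bash
cat > d.py <<'E'
from m import *
from station import observe
def delta(P,yaw=None):
    o=observe(); Rm=Ro.from_euler("xyz",o["eef_rot"]).as_matrix()
    print("pos",o["tool_pos"].round(4),"rot",np.round(o["eef_rot"],4),"F",o["contact_force"].round(2),"t",round(o["time_s"],2),"w",round(o["width"],3))
    print("delta",(Rm.T@(np.array(P)-o["tool_pos"])).round(4), "spin",None if yaw is None else round(o["eef_rot"][2]-yaw,4))
E
python3 - <<'E'
from d import *
t=load("top0");s=load("scene0")
u=np.array([np.cos(1.40),np.sin(1.40)])
b=np.array([.535,.0405])
for p in [(225.75,171.8),((160/4.4+180-.4),(112/4.4+145-.4))]:
    h=onz(t,*p,.054)[:2]; print("hole",h,(h-b)@u,np.cross(u,h-b))
print("vial",onz(t,341.9,171.4,.054),tri(t,(341.9,171.4),s,(276.3,153.2)))
delta([*(b+u*.002),.13],1.40)
E
```

```text
hole [0.54424759 0.08835622] 0.04873169005176666 -0.0009790483209012497
hole [0.55084896 0.12039122] 0.08142258564314345 -0.0020394709120926825
vial [ 0.53613368 -0.29309046  0.054     ] (array([ 0.53736033, -0.29312183,  0.05211726]), np.float64(0.0020472916570412228))
pos [ 0.2017 -0.591   0.2216] rot [-1.5689e+00  1.0000e-04  3.2860e-01] F [ 0.07 -0.01  0.42] t 0.1 w 1.003
delta [0.5203 0.0925 0.4917] spin -1.0714<stdin>:6: DeprecationWarning: Arrays of 2-dimensional vectors are deprecated. Use arrays of 3-dimensional vectors instead. (deprecated in NumPy 2.0)
```

Emit:
servo_tool(plan="0.045 0 0.04 -0.09; 0.09 0 0.08 -0.18; 0.13 0 0.12 -0.27; 0.17 0 0.16 -0.36; 0.215 0 0.20 -0.45; 0.26 0 0.245 -0.54; 0.305 0 0.285 -0.63; 0.35 0 0.33 -0.72; 0.395 0.01 0.37 -0.81; 0.44 0.03 0.41 -0.9; 0.48 0.05 0.45 -0.99; 0.52 0.07 0.492 -1.071", fingers=0, force=20)

```text
time_s: 1.6
tool_pos: [0.5355, 0.0439, 0.1517]
eef_rot: [-1.57, 0.0, 1.403]
contact_force: [1.1, -0.8, 0.0]
width: 0.003
```

Emit:
servo_tool(plan="0 0 0 0; 0 0 0 0; 0 0 0 0")

```text
time_s: 1.98
tool_pos: [0.5348, 0.0411, 0.1531]
eef_rot: [-1.571, -0.0, 1.398]
contact_force: [-0.2, 0.5, -0.1]
width: 0.006
```

Run:
```python
from d import *
from station import optics
delta([.5353,.0425,.09],1.40)
s=optics.snapshot("scene");t=optics.snapshot("top")
np.save("pics/scene1.npy",s);np.save("pics/top1.npy",t)
crop(s,"sc1",180,130,280,240,5); crop(t,"tc1",180,100,300,240,4)
```

```text
pos [0.5348 0.0411 0.1531] rot [-1.5713e+00 -3.0000e-04  1.3983e+00] F [-0.18  0.46 -0.1 ] t 1.98 w 0.006
delta [ 0.0014  0.0631 -0.0002] spin -0.0017
```

View pics/sc1.png

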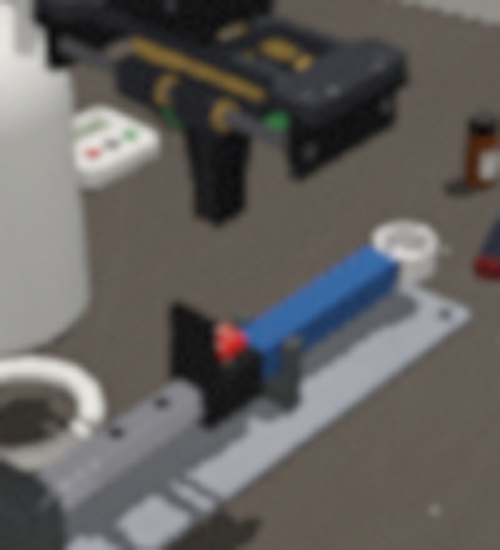

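View pics/tc1.png

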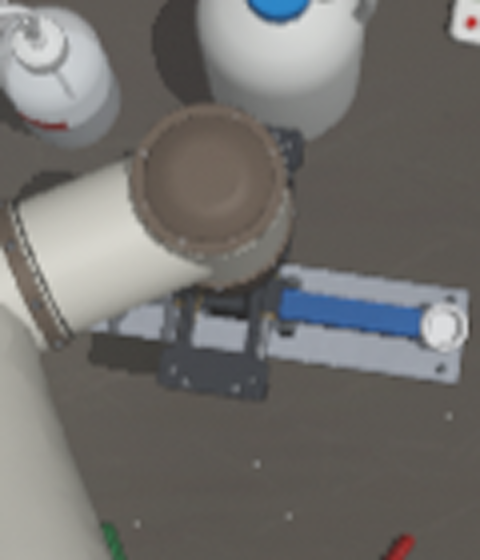

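Run:
```python
from d import *
s=load("scene1");t=load("top1")
p=proj(s,[[.5348,.0411,.1531],[.535,.0405,.073],[.5348+.015*.985,.0411-.015*.17,.1531]]);print((p-[180,130]+.5)*5)
p=proj(load("scene0"),[[.535,.0405,.073]]);print(p)
```

```text
[[221.88167773 216.26545992]
 [226.42850606 338.58375166]
 [201.09061742 206.49615388]]
[[224.78570121 197.21675033]]
```

Emit:
servo_tool(plan="0.0005 0.03 0 0; 0.001 0.055 0 0; 0.001 0.07 0 0; 0.001 0.075 0 0; 0.001 0.075 0 0")

```text
time_s: 2.7
tool_pos: [0.5357, 0.0429, 0.078]
eef_rot: [-1.572, -0.0, 1.4]
contact_force: [-0.2, 0.1, 0.4]
width: 0.003
```

Emit:
servo_tool(plan="0 0.002 0 0; 0 0.004 0 0; 0 0.005 0 0; 0 0.006 0 0; 0 0.007 0 0")

```text
time_s: 3.32
tool_pos: [0.5355, 0.0431, 0.0709]
eef_rot: [-1.571, -0.0, 1.4]
contact_force: [-1.4, 0.7, 4.4]
width: 0.003
```

Emit:
servo_tool(plan="0 0.001 0 0; 0 0.002 0 0; 0 0.003 0 0; 0 0.004 0 0; 0 0.005 0 0; 0 0.005 0 0")

```text
time_s: 4.08
tool_pos: [0.5356, 0.0431, 0.0659]
eef_rot: [-1.571, -0.0, 1.4]
contact_force: [-1.4, 0.8, 5.7]
width: 0.007
```

Emit:
servo_tool(plan="0 0.0005 0 0; 0.0015 0.0006 0 0; 0.003 0.0006 0 0; 0.0045 0.0006 0 0; 0.006 0.0006 0 0; 0.0075 0.0006 0 0; 0.0075 0.0006 0 0")

```text
time_s: 4.95
tool_pos: [0.5367, 0.05, 0.0654]
eef_rot: [-1.571, 0.001, 1.4]
contact_force: [-0.8, -1.7, 6.5]
width: 0.002
```

Emit:
servo_tool(plan="0.002 0 0 0; 0.004 0 0 0; 0.006 0 0 0; 0.008 0 0 0; 0.01 0 0 0; 0.01 0 0 0")

```text
time_s: 5.7
tool_pos: [0.5384, 0.0599, 0.0654]
eef_rot: [-1.571, 0.001, 1.4]
contact_force: [-1.7, -1.2, 7.0]
width: 0.003
```

Run:
```python
from d import *
from station import optics
delta([.5353,.0425,.09],1.40)
s=optics.snapshot("scene");t=optics.snapshot("top")
np.save("pics/scene2.npy",s);np.save("pics/top2.npy",t)
crop(s,"sc2",180,130,280,240,5); crop(t,"tc2",180,100,300,240,4)
```

```text
pos [0.5384 0.0599 0.0654] rot [-1.5711e+00  7.0000e-04  1.4002e+00] F [-1.72 -1.19  6.98] t 5.7 w 0.003
delta [-0.0177 -0.0246  0.0001] spin 0.0002
```

View pics/sc2.png

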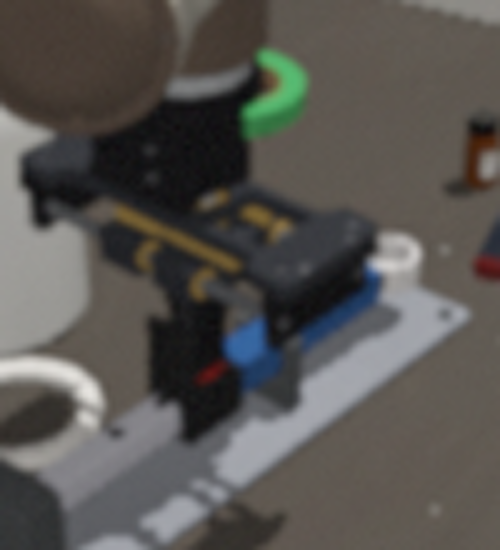

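Emit:
servo_tool(plan="0 -0.005 0 0; 0 -0.01 0 0; 0 -0.015 0 0; 0 -0.015 0 0")

```text
time_s: 6.3
tool_pos: [0.5384, 0.0604, 0.0802]
eef_rot: [-1.571, -0.0, 1.4]
contact_force: [-0.2, -0.5, -1.3]
width: 0.007
```

Emit:
servo_tool(plan="0.002 0 0 0; 0.004 0 0 0; 0.006 0 0 0; 0.008 0 0 0; 0.01 0 0 0; 0.012 0 0 0; 0.014 0 0 0; 0.014 0 0 0")

```text
time_s: 7.3
tool_pos: [0.5403, 0.0732, 0.0797]
eef_rot: [-1.57, 0.002, 1.4]
contact_force: [1.2, -4.0, 0.0]
width: 0.002
```

Run:
```python
from d import *
from station import optics
delta([.5353,.0425,.09],1.40)
s=optics.snapshot("scene");t=optics.snapshot("top")
np.save("pics/scene3.npy",s);np.save("pics/top3.npy",t)
crop(s,"sc3",180,150,280,240,6); crop(t,"tc3",180,145,300,205,6)
a=(proj(t,[[.535,.0405,.073]])[0])
ht=cv2.cvtColor(t["pixels"],cv2.COLOR_RGB2HSV).astype(int)
w=(ht[...,1]<30)&(ht[...,2]>190); cc,sc,_=cen(t,w,(268,168,302,192)); c=onz(t,*cc,.054);print("cup",cc,c,(c-[.5075,-.1229,.054])@[np.cos(1.4),np.sin(1.4),0])
```

```text
pos [0.5403 0.0732 0.0797] rot [-1.5698  0.0016  1.3996] F [ 1.17 -3.95  0.03] t 7.3 w 0.002
delta [-0.0311 -0.0102 -0.0003] spin -0.0004
cup [282.02777778 179.51388889] [ 0.51412755 -0.09540854  0.054     ] 0.02821792020682227
```

View pics/sc3.png

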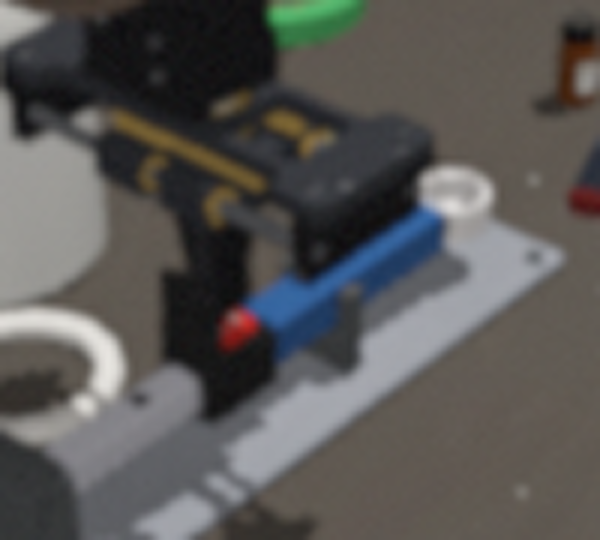

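View pics/tc3.png

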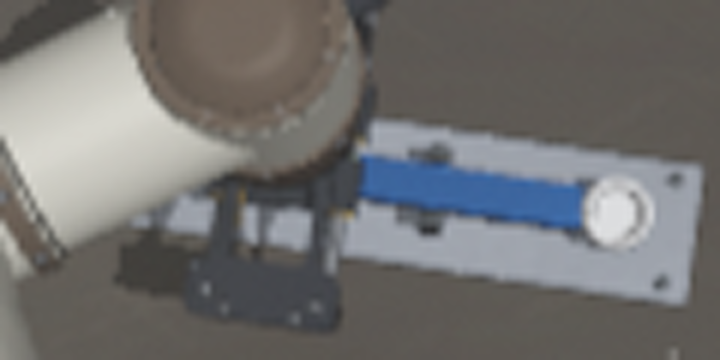

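Emit:
servo_tool(plan="0.0015 0 0 0; 0.003 0 0 0; 0.0045 0 0 0; 0.006 0 0 0; 0.0075 0 0 0; 0.009 0 0 0; 0.0105 0 0 0; 0.012 0 0 0")

```text
time_s: 8.4
tool_pos: [0.5423, 0.085, 0.0797]
eef_rot: [-1.57, 0.002, 1.4]
contact_force: [1.7, -6.0, -0.4]
width: 0.005
```

Emit:
servo_tool(plan="0.001 0 0 0; 0.002 0 0 0; 0.003 0 0 0")

```text
time_s: 8.78
tool_pos: [0.5429, 0.0885, 0.0797]
eef_rot: [-1.57, 0.001, 1.399]
contact_force: [0.1, -3.2, -0.2]
width: 0.005
```

Emit:
servo_tool(plan="0.001 0 0 0; 0.002 0 0 0; 0.002 0 0 0")

```text
time_s: 9.15
tool_pos: [0.5436, 0.0912, 0.0799]
eef_rot: [-1.571, -0.0, 1.4]
contact_force: [0.4, -0.8, -0.7]
width: 0.006
```

```bash
cat > look.py <<'E'
import sys
from d import *
from station import optics
n=sys.argv[1]
s=optics.snapshot("scene");t=optics.snapshot("top")
np.save(f"pics/scene{n}.npy",s);np.save(f"pics/top{n}.npy",t)
crop(s,"sc"+n,180,150,280,240,6)
ht=cv2.cvtColor(t["pixels"],cv2.COLOR_RGB2HSV).astype(int)
w=(ht[...,1]<30)&(ht[...,2]>190); cc,sc,_=cen(t,w,(266,168,302,192)); c=onz(t,*cc,.054);print("cup",cc,c,(c-[.5075,-.1229,.054])@[np.cos(1.4),np.sin(1.4),0])
E
python3 look.py 4
```

```text
cup [275.69491525 179.25423729] [ 0.5155002  -0.07470312  0.054     ] 0.048855373784377244
```

View pics/sc4.png

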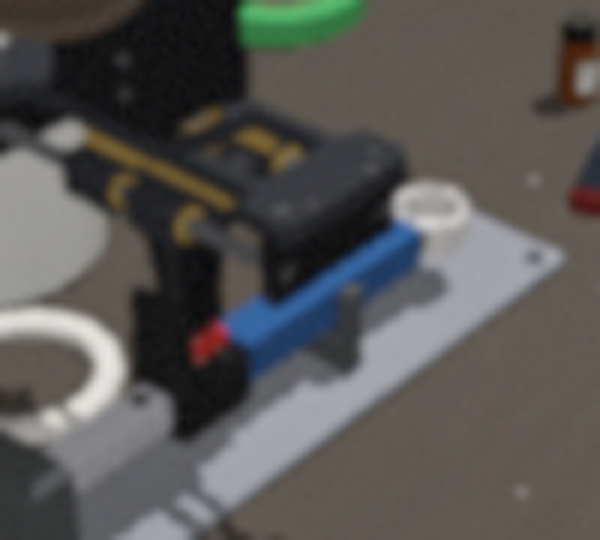

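Emit:
servo_tool(plan="0.001 0 0 0; 0.001 0 0 0")

```text
time_s: 9.5
tool_pos: [0.5436, 0.0917, 0.08]
eef_rot: [-1.571, 0.0, 1.4]
contact_force: [0.2, -2.6, -0.9]
width: 0.009
```

Emit:
servo_tool(plan="0.001 0 0 0; 0.001 0 0 0")

```text
time_s: 9.75
tool_pos: [0.5438, 0.0927, 0.08]
eef_rot: [-1.571, 0.0, 1.4]
contact_force: [0.4, -3.1, 0.2]
width: 0.001
```

Emit:
servo_tool(plan="0.001 0 0 0; 0.001 0 0 0")

```text
time_s: 10.0
tool_pos: [0.544, 0.0938, 0.0799]
eef_rot: [-1.571, 0.0, 1.4]
contact_force: [0.1, -3.3, 0.7]
width: 0.004
```

```bash
python3 look.py 5
```

```text
cup [275.01639344 179.04918033] [ 0.51623218 -0.07250219  0.054     ] 0.05114868929075203
```

View pics/sc5.png

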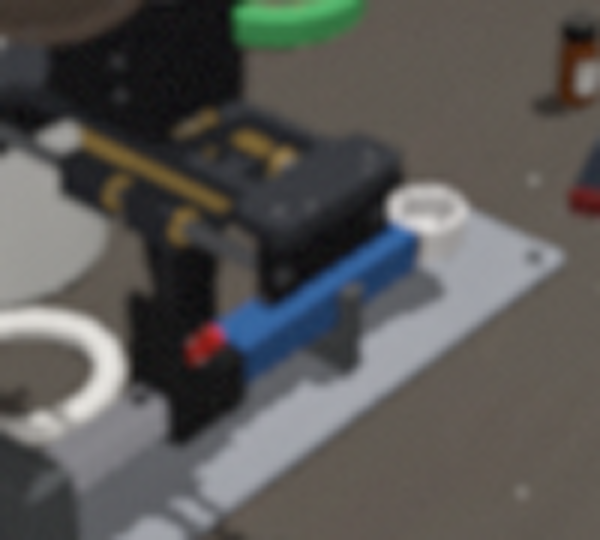

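Emit:
servo_tool(plan="0.001 0 0 0; 0.001 0 0 0")

```text
time_s: 10.35
tool_pos: [0.544, 0.0941, 0.08]
eef_rot: [-1.57, 0.001, 1.4]
contact_force: [0.2, -4.9, 0.8]
width: 0.005
```

Emit:
servo_tool(plan="0.001 0 0 0; 0.001 0 0 0")

```text
time_s: 10.6
tool_pos: [0.544, 0.0943, 0.08]
eef_rot: [-1.57, 0.002, 1.4]
contact_force: [0.6, -7.4, -0.1]
width: 0.007
```

Emit:
servo_tool(plan="0.001 0 0 0; 0.001 0 0 0")

```text
time_s: 10.85
tool_pos: [0.544, 0.0945, 0.0799]
eef_rot: [-1.569, 0.004, 1.4]
contact_force: [0.8, -10.2, 0.5]
width: 0.004
```

Emit:
servo_tool(plan="-0.004 0 0 0; -0.007 0 0 0; -0.007 -0.03 0 0; -0.007 -0.08 0 0; -0.007 -0.1 0 0; -0.007 -0.1 0.02 0")

```text
time_s: 11.6
tool_pos: [0.5257, 0.0946, 0.1823]
eef_rot: [-1.576, -0.004, 1.4]
contact_force: [-0.8, 0.8, -0.8]
width: 0.003
```

```bash
python3 look.py 6
```

```text
cup [275.12280702 179.10526316] [ 0.51603843 -0.07284502  0.054     ] 0.050777915186017215
```

View pics/sc6.png

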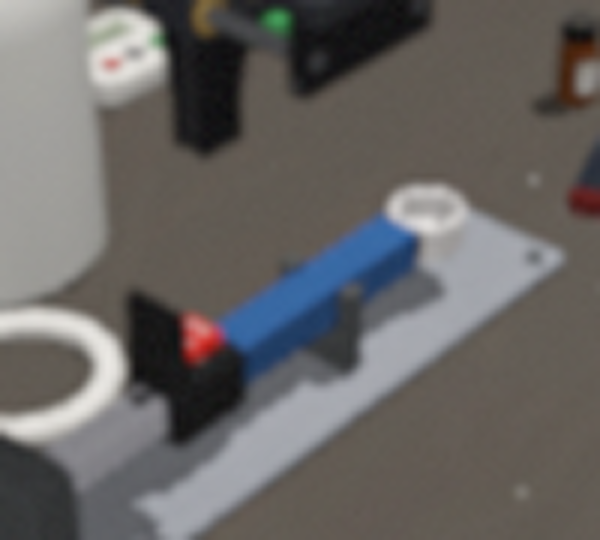

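Run:
```python
from d import *
t=load("top0")
print(onz(t,342.4,182,.015),onz(t,348.5,181,.015),onz(t,322,185.5,.015))
delta([.5365,-.293,.12],0.1)
```

```text
[ 0.50568221 -0.30165757  0.015     ] [ 0.50857288 -0.32249311  0.015     ] [ 0.49551027 -0.2321419   0.015     ]
pos [0.5227 0.094  0.1806] rot [-1.5714 -0.0017  1.4007] F [ 0.37 -1.24 -0.56] t 11.7 w 0.007
delta [-0.3791  0.06   -0.0791] spin 1.3007
```

Emit:
servo_tool(plan="-0.04 0 -0.01 0.1; -0.08 0 -0.02 0.25; -0.13 0 -0.03 0.42; -0.18 0 -0.04 0.6; -0.23 0 -0.05 0.78; -0.28 0 -0.06 0.96; -0.33 0.02 -0.07 1.12; -0.37 0.04 -0.079 1.25; -0.379 0.05 -0.079 1.26; -0.379 0.05 -0.079 1.26; -0.379 0.05 -0.079 1.26", fingers=0.65, force=10)

```text
time_s: 13.08
tool_pos: [0.5377, -0.2928, 0.1307]
eef_rot: [-1.571, -0.001, 0.142]
contact_force: [0.4, 0.6, 0.2]
width: 0.649
```

Run:
```python
from d import *
from station import optics
delta([.5365,-.293,.024],0.14)
s=optics.snapshot("scene");t=optics.snapshot("top")
np.save("pics/scene7.npy",s);np.save("pics/top7.npy",t)
crop(s,"sc7",225,110,325,190,7); crop(t,"tc7",180,140,380,240,4)
```

```text
pos [ 0.5377 -0.2928  0.1307] rot [-1.5713e+00 -1.2000e-03  1.4190e-01] F [0.36 0.62 0.2 ] t 13.07 w 0.649
delta [-1.400e-03  1.067e-01  1.000e-04] spin 0.0019
```

View pics/sc7.png

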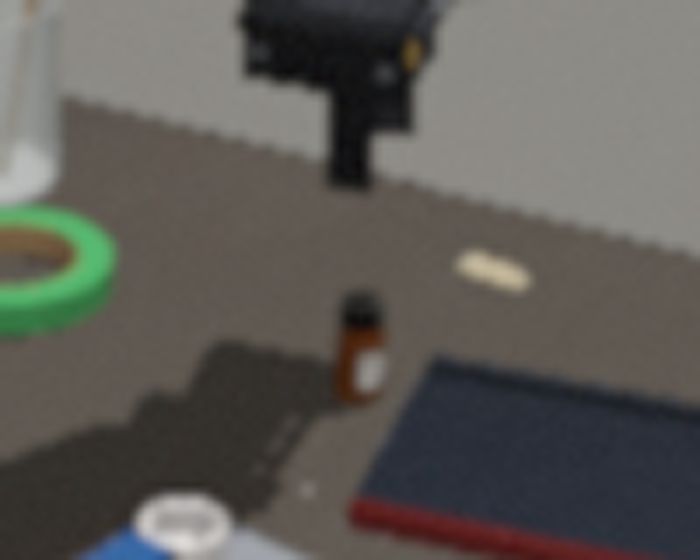

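View pics/tc7.png

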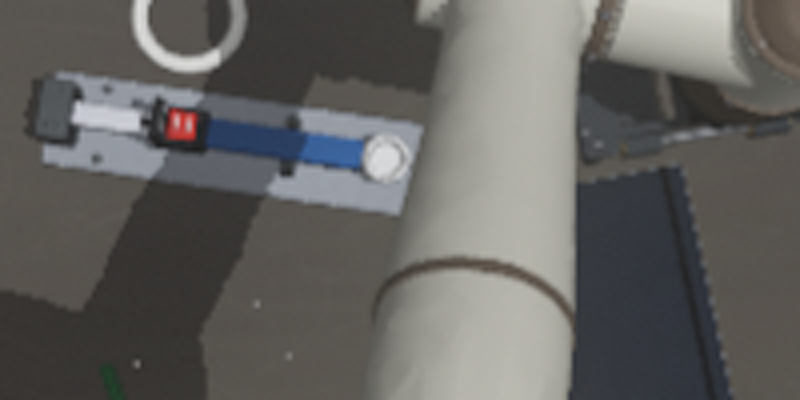

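Emit:
servo_tool(plan="-0.001 0.03 0 0; -0.001 0.06 0 0; -0.001 0.085 0 0; -0.001 0.1 0 0; -0.001 0.107 0 0; -0.001 0.107 0 0")

```text
time_s: 13.92
tool_pos: [0.5364, -0.2937, 0.0233]
eef_rot: [-1.571, -0.0, 0.14]
contact_force: [0.5, -0.3, 0.5]
width: 0.647
```

Emit:
servo_tool(plan="0 0 0 0; 0 0 0 0; 0 0 0 0; 0 0 0 0; 0 0 0 0; 0 0 0 0", fingers=0, force=10)

```text
time_s: 14.68
tool_pos: [0.5361, -0.2939, 0.0231]
eef_rot: [-1.571, -0.0, 0.14]
contact_force: [-0.3, -0.5, 0.9]
width: 0.268
```

Run:
```python
from d import *
delta([.5365,-.293,.024],0.14)
t=load("top7");s=load("scene7")
def hsv(s): return cv2.cvtColor(s["pixels"],cv2.COLOR_RGB2HSV).astype(int)
red=lambda h:((h[...,0]<8)|(h[...,0]>172))&(h[...,1]>150)&(h[...,2]>110)
ht,hs=hsv(t),hsv(s)
ct,st,_=cen(t,red(ht),(215,160,245,185)); cs,ss,_=cen(s,red(hs),(200,190,235,220))
print("red",ct,st,cs,ss,tri(t,ct,s,cs),onz(t,*ct,.073))
w=(ht[...,1]<30)&(ht[...,2]>170); cc,sc,mm=cen(t,w,(268,170,290,190)); print("cup",cc,sc,onz(t,*cc,.054))
w=(hs[...,1]<40)&(hs[...,2]>150); c2,s2,m2=cen(s,w,(240,175,262,195)); print(c2,s2)
crop(t,"cupt",262,165,295,195,16);crop(s,"cups",235,170,268,200,16)
crop(observe and __import__('station').optics.snapshot("scene"),"sc8",225,110,325,190,7)
```

```text
pos [ 0.5361 -0.2939  0.0231] rot [-1.571e+00 -2.000e-04  1.399e-01] F [-0.35 -0.53  0.91] t 14.68 w 0.268
delta [ 0.0005 -0.0009  0.0008] spin -0.0001
red [224.87878788 171.18181818] [222 167   7   8  33] [213.47619048 207.        ] [211 205   6   5  21] (array([0.5422653 , 0.08903496, 0.0686553 ]), np.float64(0.004126239362022113)) [0.5434305  0.08970081 0.073     ]
cup [276.33673469 178.92857143] [271 173  12  13  98] [ 0.51652261 -0.07683655  0.054     ]
[253.59259259 187.59876543] [245 181  17  14 162]
```

View pics/sc8.png

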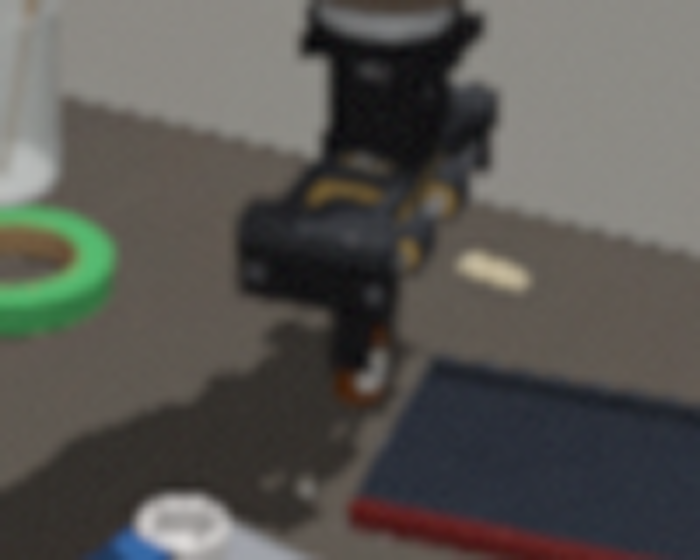

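View pics/cupt.png

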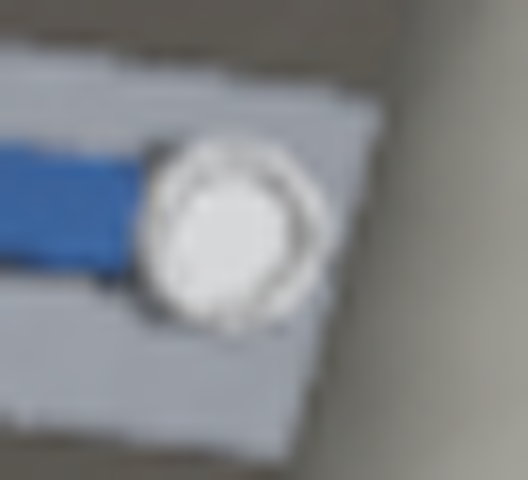

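View pics/cups.png

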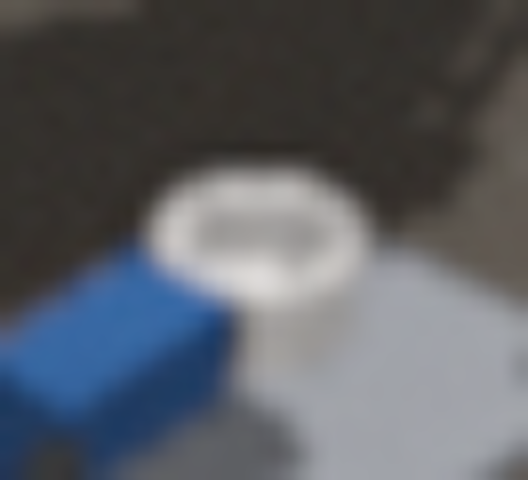

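Run:
```python
from d import *
t=load("top7");s=load("scene7")
print(onz(s,250.6,184.2,.054),onz(t,276.25,178.9,.054),tri(t,(276.25,178.9),s,(250.6,184.2)))
# floor disc in top (222,235) 
print(onz(t,222/16+262-.5,235/16+165-.5,.039))
print("plate corner check", onz(t,383/16+261.5,100/16+164.5,.008),onz(t,290/16+261.5,460/16+164.5,.008))
# vial recheck with same method scene vs top vs gripper
print(onz(load("scene0"),276.3,153.2,.054))
def ell(s,box,th):
    h=cv2.cvtColor(s["pixels"],cv2.COLOR_RGB2HSV).astype(int); x0,y0,x1,y1=box
    return h
```

```text
[ 0.5189455  -0.07679065  0.054     ] [ 0.51662397 -0.07655544  0.054     ] (array([ 0.51743367, -0.07609902,  0.05475927]), np.float64(0.0019915638624256344))
[ 0.51770973 -0.07441421  0.039     ]
plate corner check [ 0.54982392 -0.11103392  0.008     ] [ 0.47352552 -0.08889468  0.008     ]
[ 0.53693135 -0.28969026  0.054     ]
```

Emit:
servo_tool(plan="0 -0.02 0 0; 0 -0.05 0 0; 0 -0.08 0 0; 0 -0.08 0.04 0; 0 -0.08 0.08 0; 0.002 -0.08 0.12 0; 0.006 -0.08 0.16 0; 0.01 -0.08 0.2 0; 0.0105 -0.08 0.218 0; 0.0105 -0.08 0.218 0; 0.0105 -0.08 0.218 0")

```text
time_s: 16.1
tool_pos: [0.5161, -0.0771, 0.1029]
eef_rot: [-1.571, 0.0, 0.139]
contact_force: [-0.7, -0.1, -0.7]
width: 0.269
```

Run:
```python
from d import *
from station import optics
delta([.516,-.076,.063],0.14)
s=optics.snapshot("scene");t=optics.snapshot("top")
np.save("pics/scene9.npy",s);np.save("pics/top9.npy",t)
crop(s,"sc9",215,130,295,200,9); crop(t,"tc9",240,140,320,210,9)
```

```text
pos [ 0.5161 -0.0771  0.1029] rot [-1.5709e+00  1.0000e-04  1.3910e-01] F [-0.66 -0.08 -0.66] t 16.1 w 0.269
delta [0.0001 0.0399 0.0011] spin -0.0009
```

View pics/sc9.png

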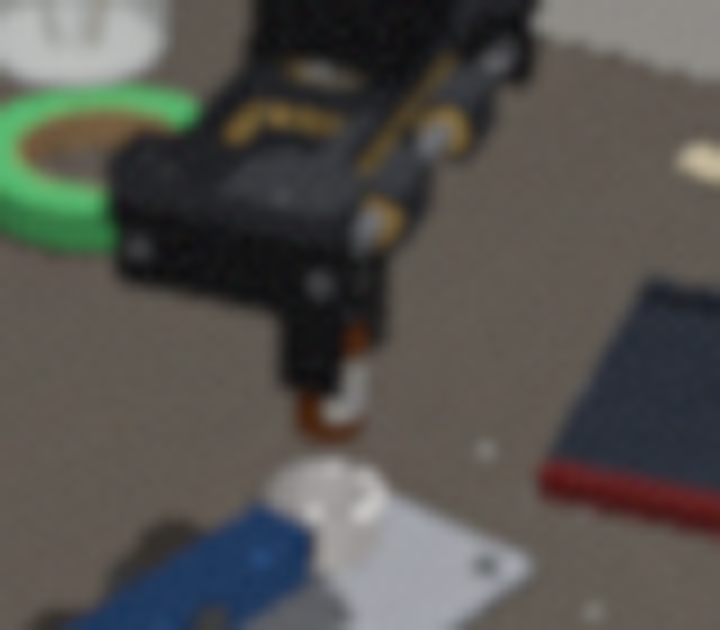

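View pics/tc9.png

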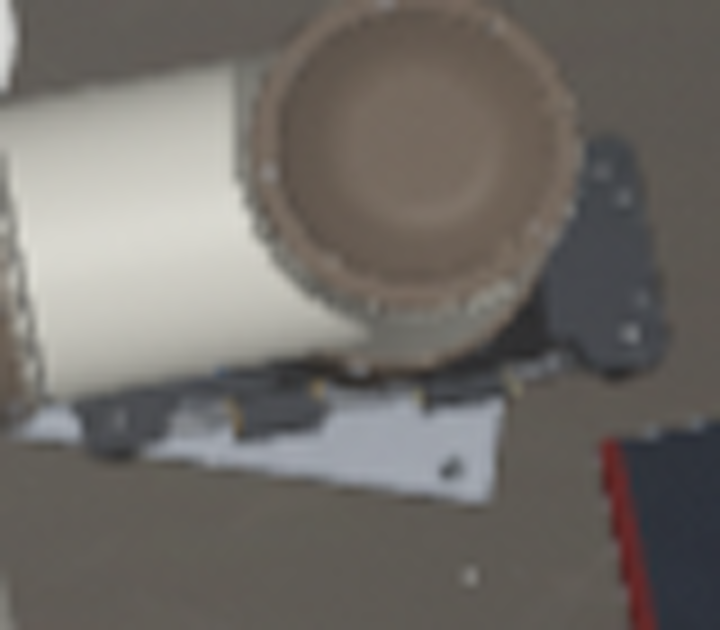

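Run:
```python
from d import *
s=load("scene9")
f=lambda P:((proj(s,P)-[215,130]+.5)*9).round(1)
a=np.linspace(0,2*np.pi,37)
def circ(c,r,z): 
    q=f(np.c_[c[0]+r*np.cos(a),c[1]+r*np.sin(a),a*0+z]); return q.min(0),q.max(0)
for dx in(0,.001,.002): print("vial",dx,circ((.5161+dx,-.0771),.012,.0798))
for c in[(.516,-.076),(.517,-.076),(.5175,-.077)]: print("cup",c,circ(c,.019,.054))
# measured: vertical column profile rim
h=s["pixels"].astype(int)
for y in range(180,196): print(y,[int(v) for v in h[y,240:262].sum(1)//3])
```

```text
vial 0 (array([297.6, 409.9]), array([370.3, 449.3]))
vial 0.001 (array([295. , 409.1]), array([367.7, 448.5]))
vial 0.002 (array([292.4, 408.2]), array([365. , 447.6]))
cup (0.516, -0.076) (array([274.6, 464.6]), array([388.2, 528.2]))
cup (0.517, -0.076) (array([272. , 463.8]), array([385.6, 527.3]))
cup (0.5175, -0.077) (array([272.2, 462. ]), array([385.7, 525.4]))
180 [89, 90, 90, 91, 89, 88, 88, 91, 95, 97, 102, 106, 106, 98, 90, 91, 88, 89, 88, 88, 88, 90]
181 [90, 89, 90, 88, 88, 91, 98, 109, 122, 132, 140, 150, 149, 130, 116, 112, 103, 91, 88, 87, 88, 88]
182 [89, 88, 88, 89, 91, 101, 119, 131, 143, 154, 161, 169, 166, 153, 151, 156, 139, 107, 89, 87, 88, 89]
183 [89, 90, 90, 88, 99, 115, 132, 141, 150, 157, 160, 162, 161, 157, 161, 170, 165, 135, 99, 88, 88, 87]
184 [90, 89, 87, 90, 103, 123, 136, 143, 152, 156, 159, 159, 157, 153, 153, 164, 177, 164, 123, 100, 91, 89]
185 [91, 90, 83, 85, 99, 121, 135, 143, 153, 161, 163, 159, 156, 154, 158, 176, 190, 179, 151, 132, 116, 100]
186 [89, 85, 78, 73, 83, 105, 120, 133, 152, 174, 175, 160, 154, 157, 177, 193, 192, 177, 164, 157
[... 259 characters left out ...]
62, 66, 88, 131, 156, 158, 156, 152, 152, 152, 159, 164, 165, 164, 165]
190 [62, 61, 63, 65, 64, 64, 64, 60, 58, 77, 128, 155, 158, 155, 152, 151, 154, 159, 164, 165, 165, 164]
191 [61, 62, 65, 73, 72, 66, 63, 59, 58, 80, 129, 156, 159, 154, 152, 153, 157, 162, 163, 164, 164, 165]
192 [61, 60, 65, 72, 73, 66, 60, 58, 64, 89, 131, 154, 158, 156, 153, 155, 161, 163, 164, 164, 164, 164]
193 [61, 62, 63, 64, 63, 60, 60, 58, 66, 88, 119, 141, 154, 160, 158, 160, 163, 164, 164, 163, 164, 163]
194 [61, 61, 57, 61, 60, 60, 59, 61, 69, 82, 101, 127, 150, 161, 163, 165, 164, 165, 164, 164, 164, 163]
195 [60, 60, 59, 61, 60, 61, 64, 69, 78, 89, 99, 118, 137, 154, 163, 165, 164, 165, 164, 165, 164, 164]
```

Emit:
servo_tool(plan="-0.001 0.007 0.0005 0; -0.001 0.014 0.0005 0; -0.001 0.02 0.0005 0; -0.001 0.0245 0.0005 0; -0.001 0.0245 0.0005 0")

```text
time_s: 16.82
tool_pos: [0.5148, -0.0761, 0.078]
eef_rot: [-1.571, 0.001, 0.14]
contact_force: [-0.2, 0.1, -0.2]
width: 0.271
```

Run:
```python
from d import *
from station import optics
delta([.516,-.076,.063],0.14)
s=optics.snapshot("scene")
np.save("pics/scene10.npy",s)
crop(s,"sc10",230,160,275,200,16)
```

```text
pos [ 0.5148 -0.0761  0.078 ] rot [-1.5708e+00  9.0000e-04  1.3980e-01] F [-0.16  0.12 -0.21] t 16.82 w 0.271
delta [ 0.0013  0.015  -0.    ] spin -0.0002
```

View pics/sc10.png

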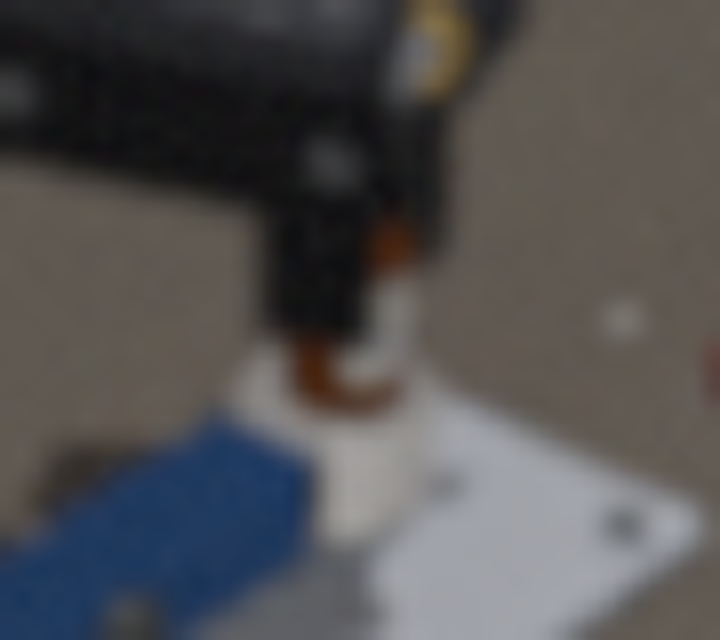

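Run:
```python
from d import *
a=np.linspace(0,2*np.pi,73)
def circ(s,c,r,z): 
    q=proj(s,np.c_[c[0]+r*np.cos(a),c[1]+r*np.sin(a),a*0+z]); return q.min(0).round(2),q.max(0).round(2)
s=load("scene10")
print("pred vial",circ(s,(.5148,-.0761),.012,.0549))
print("pred cup",circ(s,(.517,-.077),.019,.054))
p=s["pixels"].astype(int)
print("R-B");
for y in range(178,190): print(y,[int(v) for v in (p[y,242:262,0]-p[y,242:262,2])],[int(v) for v in p[y,242:262].sum(1)//3])
print("col in scene7")
q=load("scene7")["pixels"].astype(int).sum(2)//3
for y in range(177,192): print(y,q[y,240:262].tolist())
```

```text
pred vial (array([247.7 , 182.24]), array([255.68, 186.71]))
pred cup (array([244.89, 180.88]), array([257.5 , 187.93]))
R-B
178 [14, 14, 12, 10, 7, 3, 0, 0, -1, 2, 2, 9, 9, 11, 13, 14, 15, 15, 15, 15] [88, 89, 88, 76, 47, 25, 19, 18, 18, 19, 37, 78, 104, 104, 90, 88, 89, 89, 87, 88]
179 [14, 14, 13, 12, 5, 2, -1, -3, -3, -3, 2, 7, 7, 10, 14, 14, 15, 15, 15, 15] [90, 90, 87, 76, 50, 28, 18, 19, 17, 19, 40, 86, 114, 110, 94, 88, 89, 89, 88, 86]
180 [13, 14, 15, 14, 9, 7, 8, 9, 6, 3, 1, 4, 5, 8, 13, 14, 15, 14, 15, 14] [90, 90, 88, 77, 61, 42, 28, 23, 21, 22, 46, 90, 113, 107, 90, 88, 89, 87, 88, 89]
181 [14, 16, 15, 13, 10, 13, 23, 31, 23, 10, 5, 1, 3, 6, 12, 15, 14, 15, 15, 16] [89, 90, 88, 85, 86, 71, 42, 31, 36, 51, 73, 102, 116, 107, 92, 88, 88, 88, 88, 89]
182 [17, 14, 14, 11, 9, 12, 28, 49, 34, 15, 8, 5, 7, 9, 11, 13, 15, 16, 15, 16] [88, 89, 90, 101, 112, 96, 60, 38, 54, 87, 111, 120, 118, 109, 101, 92, 88, 89, 89, 88]
183 [16, 15, 12, 8, 7, 10, 28, 55, 43, 22, 16, 15, 16, 11, 9, 11, 14, 15, 15, 15] [89, 88, 98, 115, 126, 107, 64, 40, 55, 93, 113, 112, 104, 110, 116, 104, 92, 8
[... 1967 characters left out ...]
 164, 121, 109, 108, 100]
186 [70, 83, 89, 98, 126, 166, 182, 187, 194, 198, 202, 203, 189, 175, 184, 194, 189, 168, 148, 145, 145, 134]
187 [94, 104, 106, 105, 112, 131, 154, 176, 195, 205, 215, 217, 206, 193, 193, 190, 176, 163, 161, 161, 163, 157]
188 [104, 110, 108, 109, 108, 109, 119, 135, 152, 169, 190, 201, 195, 185, 175, 164, 158, 159, 162, 165, 165, 164]
189 [107, 108, 106, 107, 108, 108, 106, 103, 99, 111, 144, 166, 168, 162, 157, 151, 152, 158, 163, 164, 164, 164]
190 [107, 107, 108, 109, 108, 104, 98, 85, 70, 83, 128, 154, 157, 155, 152, 151, 153, 159, 163, 165, 164, 164]
191 [108, 106, 108, 105, 101, 91, 80, 68, 64, 83, 129, 154, 158, 154, 151, 153, 157, 161, 163, 165, 164, 165]
```

Emit:
servo_tool(plan="0.0026 0 -0.0008 0; 0.0026 0.002 -0.0008 0; 0.0026 0.004 -0.0008 0; 0.0026 0.006 -0.0008 0; 0.0026 0.006 -0.0008 0")

```text
time_s: 17.5
tool_pos: [0.5175, -0.0765, 0.0722]
eef_rot: [-1.571, 0.001, 0.14]
contact_force: [-0.4, -0.1, -0.6]
width: 0.273
```

Emit:
servo_tool(plan="0 0.002 0 0; 0 0.004 0 0; 0 0.005 0 0; 0 0.005 0 0")

```text
time_s: 18.0
tool_pos: [0.5176, -0.0765, 0.0674]
eef_rot: [-1.571, 0.0, 0.14]
contact_force: [0.0, -0.4, 0.7]
width: 0.273
```

Run:
```python
from d import *
from station import optics
delta([.516,-.076,.063],0.14)
s=optics.snapshot("scene")
np.save("pics/scene11.npy",s)
crop(s,"sc11",230,160,275,200,16)
```

```text
pos [ 0.5176 -0.0765  0.0674] rot [-1.5708e+00  2.0000e-04  1.3980e-01] F [ 0.01 -0.43  0.65] t 18.0 w 0.273
delta [-0.0015  0.0044  0.0008] spin -0.0002
```

View pics/sc11.png

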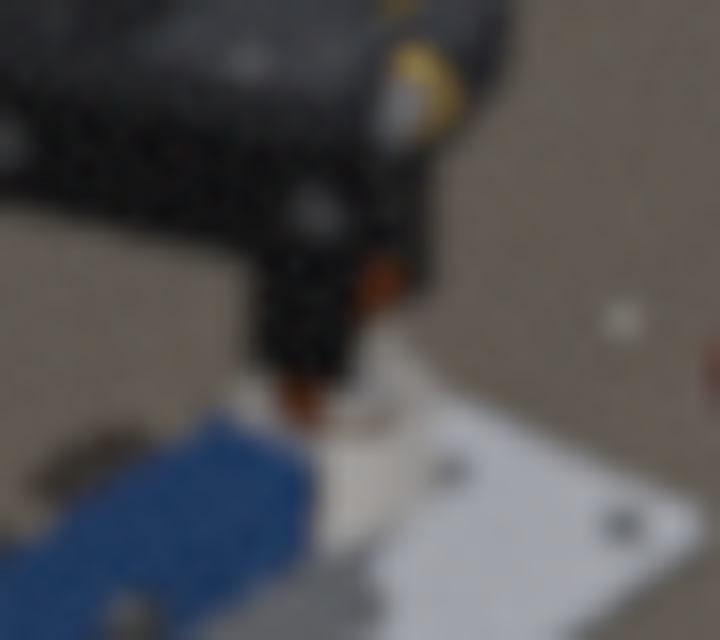

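Emit:
servo_tool(plan="0 0.002 0 0; 0 0.004 0 0; 0 0.0045 0 0; 0 0.0045 0 0")

```text
time_s: 18.55
tool_pos: [0.5176, -0.0765, 0.0629]
eef_rot: [-1.571, 0.0, 0.14]
contact_force: [1.0, -1.0, 0.1]
width: 0.268
```

Emit:
servo_tool(plan="0 0.0005 0 0; 0 0.001 0 0; 0 0.001 0 0")

```text
time_s: 18.92
tool_pos: [0.5177, -0.0765, 0.0621]
eef_rot: [-1.571, -0.0, 0.14]
contact_force: [0.5, -0.6, 0.8]
width: 0.27
```

Emit:
servo_tool(plan="0 0 0 0; 0 0 0 0; 0 0 0 0; 0 0 0 0", fingers=0.5)

```text
time_s: 19.42
tool_pos: [0.5176, -0.0765, 0.0619]
eef_rot: [-1.571, 0.0, 0.14]
contact_force: [0.5, -0.3, -0.9]
width: 0.493
```

Emit:
servo_tool(plan="0 -0.01 0 0; 0 -0.03 0 0; 0 -0.07 0 0; 0 -0.12 0 0; 0 -0.13 -0.05 0; 0 -0.13 -0.1 0; 0 -0.13 -0.16 0; 0 -0.13 -0.22 0; 0 -0.13 -0.28 0; 0 -0.13 -0.3 0; 0 -0.13 -0.3 0")

```text
time_s: 20.8
tool_pos: [0.559, -0.3745, 0.1916]
eef_rot: [-1.57, 0.001, 0.138]
contact_force: [-0.5, 0.5, 0.5]
width: 0.501
```

Run:
```python
from d import *
from station import optics
delta([.516,-.076,.063],0.14)
s=optics.snapshot("scene");t=optics.snapshot("top")
np.save("pics/scene12.npy",s);np.save("pics/top12.npy",t)
crop(s,"sc12",190,140,290,220,8);crop(t,"tc12",180,140,320,220,5.5)
cv2.imwrite("pics/full12.png",s["pixels"][:,:,::-1])
```

```text
pos [ 0.559  -0.3745  0.1916] rot [-1.5703e+00  5.0000e-04  1.3760e-01] F [-0.48  0.49  0.49] t 20.8 w 0.501
delta [-0.0016  0.1288  0.3016] spin -0.0024
```

View pics/sc12.png

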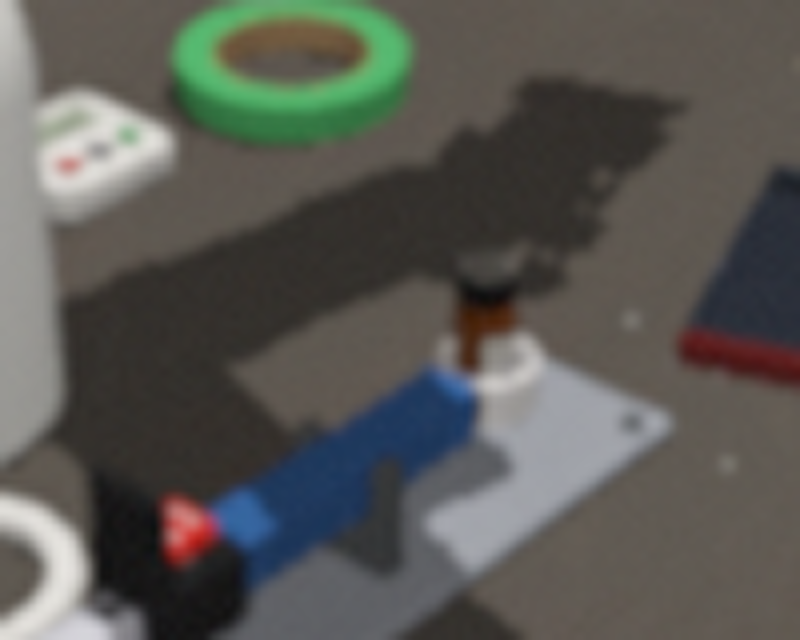

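View pics/tc12.png

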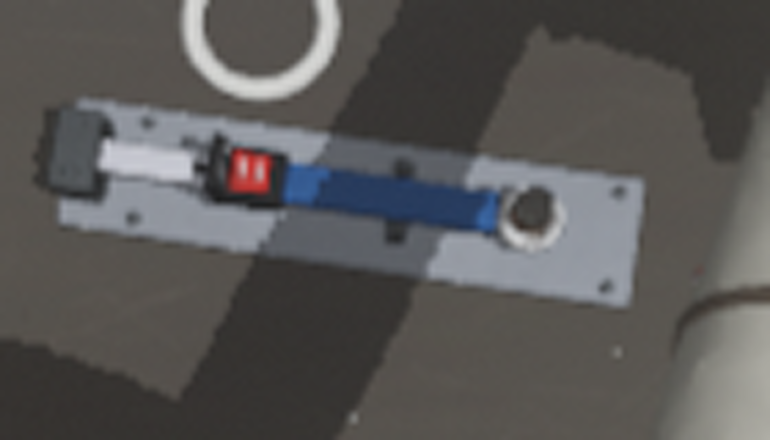

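Run:
```python
from d import *
t=load("top12");s=load("scene12")
ct=(533/5.5+179.5,210/5.5+139.5);cs=(489/8+189.5,272/8+139.5)
print("cap",tri(t,ct,s,cs),onz(t,*ct,.093),onz(s,*cs,.093))
def hsv(s): return cv2.cvtColor(s["pixels"],cv2.COLOR_RGB2HSV).astype(int)
red=lambda h:((h[...,0]<8)|(h[...,0]>172))&(h[...,1]>120)&(h[...,2]>90)
for a,b,bt,bs in [("top0","scene0",(225,160,255,190),(215,185,240,210)),("top12","scene12",(215,160,240,185),(200,190,235,220))]:
    T,S=load(a),load(b); c1,s1,_=cen(T,red(hsv(T)),bt);c2,s2,_=cen(S,red(hsv(S)),bs); print(tri(T,c1,S,c2),s1,s2)
# pole-edge top view of button base/collar
crop(s,"b12",195,190,235,225,16);crop(load("scene0"),"b0",208,182,248,217,16)
a=cv2.imread("pics/b0.png");b=cv2.imread("pics/b12.png");cv2.imwrite("pics/bb.png",cv2.resize(np.hstack([a,b]),(800,350)))
```

```text
cap (array([ 0.51657345, -0.07448757,  0.09385243]), np.float64(0.002866558877056035)) [ 0.51538042 -0.07513616  0.093     ] [ 0.51862596 -0.07525772  0.093     ]
(array([0.53437771, 0.041666  , 0.07102387]), np.float64(0.003351597885169909)) [236 169   8   9  46] [223 195   6   7  30]
(array([0.54327768, 0.08920532, 0.07193382]), np.float64(0.002956673908168858)) [221 167   9   8  41] [210 202   7   9  34]
```

View pics/bb.png

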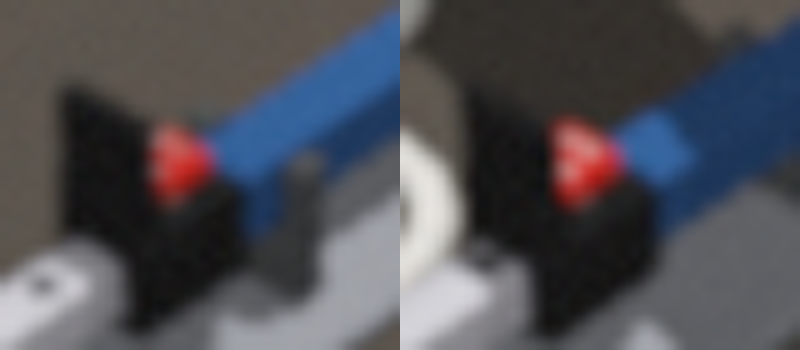

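View pics/full12.png

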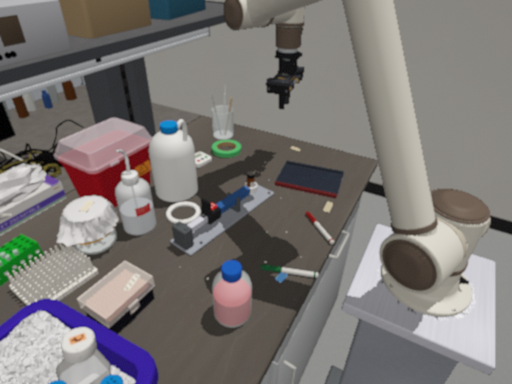

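The button stands as far out as it did at the start, with the tube about 49 mm in. The vial's cap triangulates to 94 mm, against an expected 93 mm. The pink bottle is still standing and the arm is clear.

```bash
python3 -c "
from station import ticket; print(ticket.sign_off())"
```

```text
the job is handed in; nothing more can be done
None
```

I shortened the arm by one hole, stood the vial in the cup and handed the job in at about 21 s; no verdict was reported.

**What I did**
- I pressed the button with the closed fingers, at about 7 N. I slid the tube about 15 mm in, then lifted off and pushed on the thumb plate until the tube locked at about 50 mm. The push at the lock was about 10 N.
- I picked up the vial by its upper half, lowered it into the cup without noticeable contact force, let go and moved the arm clear.

**Last checks**
- **Tube and button:** the button top triangulates to about 72 mm high, against 71 mm by the same method at the start, so it is fully out. It has moved about 48 mm, which matches the 48.7 mm I measured to the next hole; the cup's position, measured just after locking, gave about 51 mm.
- **Vial:** it stands upright in the cup, with the cap top at 94 mm against 93 mm expected. It is within about 2 mm of the cup's centre.
- **Pink bottle:** still standing, and I saw nothing else disturbed.

**Disagreements**
- The two camera views differed by 2–4 mm on some points, so I used averages and relative readings between them.
- The fingers met the thumb plate earlier than 19 mm wide fingers would have. They may be wider than the pads.

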